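# Centre the egg cup on its stand

## Task

The egg cup with the boiled egg stands off-centre on the small round stone stand, with its foot hanging over the edge. Push the cup with light nudges of the fingertips until it stands in the middle of the stand, upright and with the egg still sitting in it; do not grasp or lift the cup or the egg, and do not let the cup tip or fall. Leave the stand where it is, do not disturb the mug, the salt shaker and the teaspoon, and finish clear of everything.

Things in the scene. Friction and masses are not known exactly. Their poses are not given: they have to be found in the camera images.
- stand: small round loose stand of pale stone, heavy (about 0.6 kg), 68 mm in diameter and 36 mm high with a flat top; origin at the centre of its underside, z up along its axis, so the middle of its top is 36 mm above the origin. Round: its yaw does not show
- egg_cup: round blue egg cup (about 0.12 kg) with a white line round its foot, standing loose on the stand. The foot is the widest part, 44 mm in diameter with an upright side from 0 to 12 mm height; above it a 26 mm waist at 18 to 21 mm height and a bowl 41 mm across at its 38 mm high rim. Origin at the centre of its underside, z up along its axis. It slides on the stand when pushed on the foot and may tip when pushed high up
- egg: brown egg (about 55 g), 41 mm thick and 50 mm long, blunt end down, sitting loose in the egg cup with its top about 77 mm above the stand's top; origin at its lowest point when upright, about 27 mm above the cup's underside, z along its length
- egg_middle (a point): centre of the thickest part of the egg, 20.5 mm above the egg's origin
- egg_cup_seat (a point): point on the egg cup's axis 48 mm above its underside, where the middle of the egg lies when it is seated
- tea_mug: white mug with a green band, 84 mm wide, 123 mm with its handle, 91 mm high, bystander; the handle points to its -y; origin on its underside, midway between the handle and the far side (19 mm from the axis of the bowl, towards the handle)
- salt_shaker: glass salt shaker with a grey top, 44 mm in diameter, 90 mm high, bystander; origin at the centre of its underside
- teaspoon: steel teaspoon lying flat, 132 mm long (along its x), 26 mm wide, 9 mm high, bystander; origin at its middle, on the worktop
Not all that is in view belongs to the job. Of the things that look like the stand, take the one that is nearest to the robot's base at the start. Several things have the shape of the egg_cup; the one meant has the colours described above.

How it is judged:
By the outcome, as a careful person would: the job done as asked, in the order asked, and still so for the second after the job is handed in, with the robot touching nothing.
It also fails if it takes over 58 s, if anything falls off the work surface, if the arm or the gripper's body presses on something with over 40 N, if the wrist force passes 120 N, or if a joint passes its speed limit or range.

## Robot

A 6-joint arm with a two-finger parallel gripper is mounted at the origin on a cart in front of the work surface, level with it; the furniture and walls round the work are solid. World frame = base frame: x ahead of the robot, y to its left, z up, the work surface at z = 0. Lengths are in m, angles in rad, forces in N, time in s.
With the tool pointing down it reaches from about 0.375 to 0.9 m from the base axis. Payload 3.1 kg.
Tool frame: the origin (TCP) lies at the very end of the fingers, on their centre line; the grasp point (between the pads) lies 19 mm behind it; z points along the fingers, y is the direction in which the jaws open and shut (so a half turn about z gives the same grasp; the last joint's range is limited). The gripper opens to 87 mm and grips with 3 to 60 N. Pads are 19 mm wide; open, the fingers measure 117 mm over their backs; the gripper's body (75 mm by 190 mm) begins 51 mm behind the grasp point.
Start: joints at [-1.435, 0.527, 1.433, -0, 1.181, -0.178], TCP at [0.194, -0.594, 0.223] pointing down, gripper open.
Joint ranges: [-3.08, 3.08], [-0.75, 2.2], [0.22, 2.44], [-1.43, 4.57], [0, 2.65], [-2.85, 2.85]. Speed limits (rad/s): [2.79, 2.79, 3.14, 3.14, 3.14, 3.14].

## Interface

Orientations are given as a unit quaternion [x, y, z, w].
In Python, from rig import robot gives the robot as it stands. The module is installed in compiled form; this text tells all that it offers.
- The arm moves only by the tool send_rows, never from a script. Its argument "deltas" is a list of rows, each an object of numbers: "tx", "ty", "tz": the shift along the tool's x, y, z in cm; "rx", "ry", "rz": the turn, a rotation vector about the tool's x, y, z in rad. A call has 1 to 5 rows; each row is the pose to reach, as a shift and turn from the pose commanded when the call began, along the tool's axes at that moment; what a row does not reach only later rows make up. A row lasts 1/12 s, in which the tool goes at most 41.7 mm and 7.16 degrees, less where a joint would pass 70% of its speed; a pose out of reach is approached as far as the arm can. A call with a gripper value outside its range is refused whole. "claw" is the finger opening in cm, from 0 to 8.7, set as the call begins (left out, the last holds). The fingers move at their own pace and stop on an object; "squeeze" is the grip in N (left out, the last holds). Time passes only in rows, so rows that repeat a pose let the fingers close. It gives the time, the measured TCP pose, the force and the opening at its end, in the units of the state.
- robot.get_obs(): the state, without advancing time (a new reading comes with each control period).
- robot.camera(name): name is "scene" or "top"; returns a dict with "color" (480x640x3 uint8, red, green, blue), "z_map" (480x640 float32, m along the optical axis (not along the pixel's ray), 0 where there is no reading), "intrinsics" (3x3 intrinsics, pixels), "R" (3x3) and "t" (3): a world point X has camera coordinates R X + t. Camera axes: x right, y down, z forward; pixel columns grow to the right and rows downward; lengths in m; the calibration is good to about 2 mm. A picture is of the moment at which its call begins.
- robot.hand_in(): hands the job in, once; it reports no verdict.
Trained networks look in the newest picture that a camera, given by its name, has taken for a name from the list of things; names that differ only in an ending like _2 or _b are one class to them, and where a whole thing is asked for, a point or a joint stands for the part that bears it (a point fixed in the world has none). Each returns a list of dicts, best first, with "p" (0 to 1); they miss things now and then, are a little off and sometimes report something else, mostly with a low value. They report only what shows in the picture. A call takes as long as a camera call. They do not tell look-alikes from the thing itself.
- robot.outline_of(label, camera): "pixels" (480x640 bool, what is visible of it) and "xy" ([column, row] in pixels, amid what is visible of it).
- robot.tip_of(label, camera): "xy" ([column, row] in pixels: a listed point, or the origin of a listed thing).
The state is a dict: "time": time; "q": joint angles; "joint_velocities": joint speeds; "joint_torque": joint torques, N m; "position": TCP position; "tool_rot": TCP orientation; "ft_force": force on the tool from outside, world axes, zero at the start; "moment": the same for the moment, N m; "grip_width": finger opening in m.
Only numpy, scipy, OpenCV 4.12 (cv2) and the standard library are available. Lean on these libraries where they do the work, as an engineer would, in place of code of your own. Each camera call takes 0.05 s, during which the arm holds its last target.

## Working session

There is one attempt and no reset: what is moved stays moved. The work goes in short steps, Python scripts to look and compute and a tool call to move; the robot and the scene stay as the last step left them, time stands still between calls to the robot, and variables do not carry over. Pictures are saved under pics/ and viewed, and the job is handed in when it is done.

Besides the shell and the picture viewer there is one more tool, called after ">>>" as name([rows], argument=value, ...), one row to a line, values as JSON. send_rows: Moves the arm, as the interface text tells. Its arguments: {"type":"object","properties":{"deltas":{"type":"array","items":{"type":"object","properties":{"tx":{"type":"number"},"ty":{"type":"number"},"tz":{"type":"number"},"rx":{"type":"number"},"ry":{"type":"number"},"rz":{"type":"number"}}}},"claw":{"type":"number"},"squeeze":{"type":"number"}},"required":["deltas"]}

```bash
mkdir -p pics
python3 - <<'E'
from rig import robot
import cv2,numpy as np
o=robot.get_obs(); print({k:np.round(v,3) for k,v in o.items()})
for c in ["scene","top"]:
    d=robot.camera(c); cv2.imwrite(f"pics/{c}0.png",d["color"][:,:,::-1]); np.savez(f"{c}0.npz",**d)
    print(c,d["intrinsics"].tolist(),np.round(-d["R"].T@d["t"],3),np.round(d["R"],2).tolist())
    for n in ["stand","egg_cup","egg","tea_mug","salt_shaker","teaspoon"]:
        for r in robot.outline_of(n,c): print(n,round(r["p"],2),np.round(r["xy"]),r["pixels"].sum())
E
```

```text
{'time': np.float64(0.0), 'q': array([-1.434,  0.528,  1.434,  0.   ,  1.181, -0.179]), 'joint_velocities': array([ 0.001, -0.001,  0.001,  0.001,  0.001,  0.001]), 'joint_torque': array([-3.0000e-03, -4.4005e+01, -1.7659e+01,  6.3000e-02,  5.8000e-02,
       -0.0000e+00]), 'position': array([ 0.193, -0.594,  0.222]), 'tool_rot': array([ 0.988,  0.157,  0.   , -0.001]), 'ft_force': array([-0.359,  0.324,  0.319]), 'moment': array([ 0.047,  0.018, -0.01 ]), 'grip_width': np.float64(0.087)}
scene [[583.1666754972914, 0.0, 320.7157734575751], [0.0, 583.1666754972914, 235.13383332332415], [0.0, 0.0, 1.0]] [0.183 0.791 0.801] [[-0.85, -0.52, 0.02], [-0.35, 0.55, -0.76], [0.39, -0.66, -0.65]]
stand 0.81 [350. 251.] 814
stand 0.66 [292. 271.] 1150
egg_cup 0.85 [408. 246.] 546
egg_cup 0.62 [356. 237.] 320
egg 0.89 [359. 221.] 374
tea_mug 0.77 [279. 368.] 3892
salt_shaker 0.65 [270. 226.] 735
teaspoon 0.74 [434. 195.] 194
top [[435.66820595650387, 0.0, 316.344122156959], [0.0, 435.66820595650387, 242.64249936756283], [0.0, 0.0, 1.0]] [0.555 0.046 0.95 ] [[-0.03, -1.0, 0.02], [-1.0, 0.03, -0.09], [0.09, -0.02, -1.0]]
stand 0.95 [323. 282.] 473
stand 0.95 [362. 230.] 801
stand 0.61 [269. 247.] 876
egg_cup 0.59 [356. 317.] 378
egg_cup 0.56 [329. 281.] 11
egg 0.78 [336. 274.] 286
tea_mug 0.89 [161. 303.] 2129
salt_shaker 0.53 [301. 196.] 388
teaspoon 0.73 [452. 298.] 394
```

Run:
```python
import cv2
a=cv2.imread("pics/scene0.png"); b=cv2.imread("pics/top0.png")
cv2.imwrite("pics/s0c.png",cv2.resize(a[150:450,200:500],(600,600),interpolation=cv2.INTER_CUBIC))
cv2.imwrite("pics/t0c.png",cv2.resize(b[170:350,240:480],(800,600),interpolation=cv2.INTER_CUBIC))
```

```text
(no output)
```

View pics/top0.png

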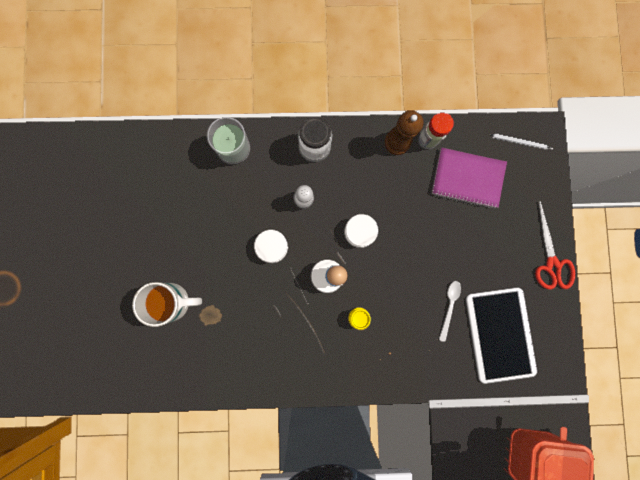

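View pics/s0c.png

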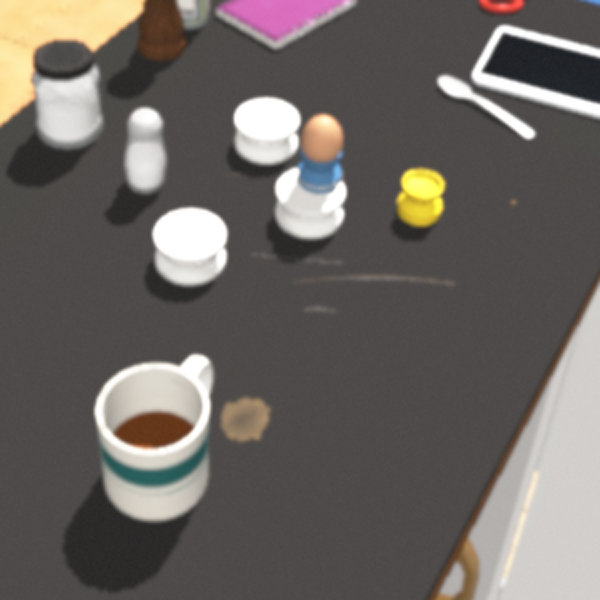

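View pics/t0c.png

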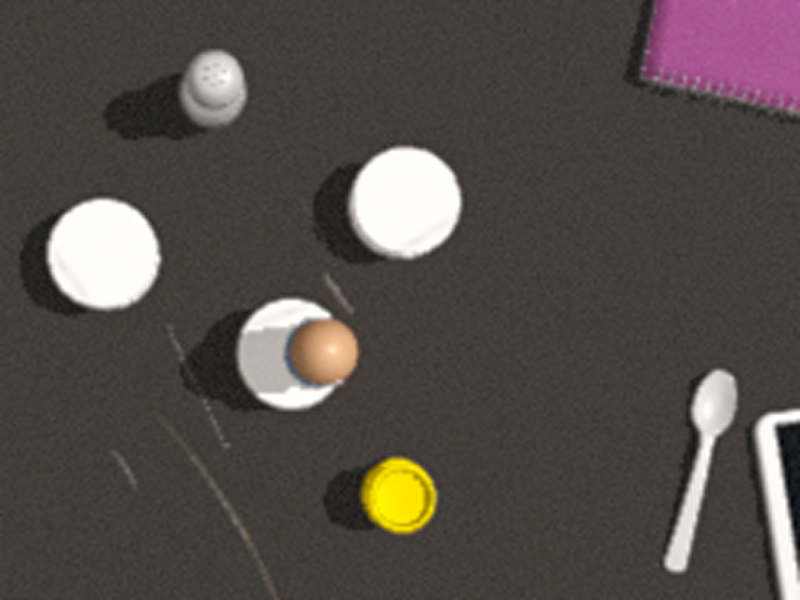

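```bash
cat > h.py <<'E'
from rig import robot
import cv2,numpy as np
from scipy.optimize import least_squares
def pts(d):
    K=d["intrinsics"];z=d["z_map"];v,u=np.mgrid[:480,:640]
    P=np.stack([(u-K[0,2])/K[0,0]*z,(v-K[1,2])/K[1,1]*z,z],-1)
    W=(P-d["t"])@d["R"]; W[z==0]=np.nan; return W
def proj(d,X):
    c=np.asarray(X)@d["R"].T+d["t"]; p=c@d["intrinsics"].T; return p[...,:2]/p[...,2:]
def near(W,x,y,r): return np.hypot(W[...,0]-x,W[...,1]-y)<r
def circ(P,R):
    f=lambda c: np.hypot(P[:,0]-c[0],P[:,1]-c[1])-R
    s=least_squares(f,P[:,:2].mean(0),loss='soft_l1',f_scale=.002); return s.x,np.sqrt(np.mean(s.fun**2))
E
python3 - <<'E'
from h import *
for c in ["scene","top"]:
    d=dict(np.load(f"{c}0.npz")); W=pts(d); col=d["color"].astype(int)
    uv={"top":dict(stand=(310,276),egg=(337,275),s2=(362,230),s1=(269,247),yel=(359,318),mug=(160,304),salt=(304,197),spoon=(447,310)),"scene":dict(egg=(361,219))}[c]
    for k,(u,v) in uv.items(): print(c,k,np.round(W[v,u],4))
    hsv=cv2.cvtColor(d["color"],cv2.COLOR_RGB2HSV).astype(int)
    egg=(hsv[...,1]>70)&(hsv[...,0]<25)&(W[...,2]>.05)
    n,l,st,ce=cv2.connectedComponentsWithStats(egg.astype(np.uint8))
    u,v=uv["egg"]; m=l==l[v,u]; P=W[m]; P=P[np.isfinite(P).all(1)]
    print("egg",m.sum(),ce[l[v,u]],P.min(0),P.max(0),P.mean(0))
    blue=(hsv[...,0]>95)&(hsv[...,0]<125)&(hsv[...,1]>90)
    B=W[blue]; ex,ey=P[:,0].mean(),P[:,1].mean(); k=np.hypot(B[:,0]-ex,B[:,1]-ey)<.06; print("blue",k.sum(),B[k].min(0) if k.any() else '',B[k].max(0) if k.any() else '')
    S=near(W,ex,ey,.09)&(abs(W[...,2]-.036)<.004)&(hsv[...,1]<60); Q=W[S]; print("stand top",S.sum(),Q.min(0),Q.max(0),np.median(Q[:,2]))
    cv2.imwrite(f"pics/{c}_mask.png",np.dstack([blue*255,S*255,m*255]).astype(np.uint8))
E
```

```text
scene egg [0.5568 0.0044 0.1034]
egg 330 [360.29090909 219.44545455] [ 0.54441213 -0.02296999  0.0781252 ] [0.58335217 0.01116361 0.11492533] [5.60253293e-01 1.34848543e-04 9.78831005e-02]
blue 197 [ 0.54452511 -0.02558248  0.0455394 ] [0.58426785 0.01180135 0.07599518]
stand top 456 [ 0.53115697 -0.05753336  0.0320154 ] [0.64024396 0.04186513 0.03997257] 0.03610136697076373
top stand [ 0.5685  0.0432 -0.0022]
top egg [ 0.5673 -0.0082  0.1148]
top s2 [ 0.6621 -0.0696  0.0342]
top s1 [0.631  0.1274 0.0396]
top yel [ 0.4778 -0.0564  0.033 ]
top mug [0.5193 0.3545 0.0377]
top salt [0.726  0.0511 0.0862]
top spoon [ 0.4864 -0.2515  0.0018]
egg 305 [336.83278689 274.98360656] [ 0.54990829 -0.02749493  0.09023013] [0.58531335 0.01018305 0.11623777] [ 0.56750908 -0.00840903  0.1059564 ]
blue 1 [0.56483139 0.01036527 0.04768897] [0.56483139 0.01036527 0.04768897]
stand top 564 [ 0.53549228 -0.07206575  0.03221498] [0.65207725 0.0412196  0.03997488] 0.036834616770964834
```

```bash
cat >> h.py <<'E'
def unproj(d,uv,z):
    K=d["intrinsics"];uv=np.asarray(uv,float)
    r=np.c_[(uv[:,0]-K[0,2])/K[0,0],(uv[:,1]-K[1,2])/K[1,1],np.ones(len(uv))]@d["R"]
    C=-d["R"].T@d["t"]; s=(z-C[2])/r[:,2]; return C+s[:,None]*r
def analyse(d,name,ex=.567,ey=-.008,st0=(.567,.012),dbg=None):
    W=pts(d); hsv=cv2.cvtColor(d["color"],cv2.COLOR_RGB2HSV).astype(int)
    out={}
    egg=(hsv[...,1]>70)&(hsv[...,0]<25)&(W[...,2]>.07)&near(W,ex,ey,.05)
    P=W[egg]
    # egg: upper ellipsoid free x,y,z
    def f(c):
        q=P-c; b=np.where(q[:,2]>0,29.5,20.5)/1000
        r=np.sqrt((q[:,0]**2+q[:,1]**2)/.0205**2+(q[:,2]/b)**2); return (r-1)*.0205
    s=least_squares(f,[ex,ey,.084],loss='soft_l1',f_scale=.0015); out["egg_depth"]=np.round(s.x*1000,1)
    # egg silhouette centroid via rendered model
    uv=np.argwhere(egg)[:,::-1]; 
    th,ph=np.meshgrid(np.linspace(0,2*np.pi,60),np.linspace(-np.pi/2,np.pi/2,40))
    E=np.stack([.0205*np.cos(ph)*np.cos(th),.0205*np.cos(ph)*np.sin(th),np.where(ph>0,.0295,.0205)*np.sin(ph)],-1).reshape(-1,3)
    if name=="scene": E=E[E[:,2]>-.008]
    lo,hi=np.percentile(uv,0,axis=0)-.5,np.percentile(uv,100,axis=0)+.5
    def g(c):
        p=proj(d,E+[c[0],c[1],.084]); 
        if name=="scene": return np.r_[(p[:,0].min()+p[:,0].max()-lo[0]-hi[0])/2,p[:,1].min()-lo[1]]
        return ((p.min(0)+p.max(0))-(lo+hi))/2
    s=least_squares(g,[ex,ey]); out["egg_sil"]=np.round(s.x*1000,1)
    # stand top rim by depth
    white=(hsv[...,1]<70)&(hsv[...,2]>60)&(abs(W[...,2]-.036)<.006)&near(W,*st0,.045)
    white=(hsv[...,1]<70)&(hsv[...,2]>90)&near(W,*st0,.05)
    m=white.astype(np.uint8); cs,_=cv2.findContours(cv2.resize(m,None,fx=1,fy=1),cv2.RETR_EXTERNAL,cv2.CHAIN_APPROX_NONE)
    ct=max(cs,key=cv2.contourArea)[:,0,:].astype(float)
    Q=unproj(d,ct,.036)
    c,r=np.array(st0),None
    for it in range(15):
        rr=np.hypot(*(Q[:,:2]-c).T); k=abs(rr-.034)<(.006 if it<6 else .003)
        f2=lambda c: np.hypot(*(Q[k,:2]-c).T)+0.0-.0335
        s=least_squares(f2,c); c=s.x
    out["stand"]=np.round(c*1000,1); out["n"]=k.sum(); out["rms"]=round(1000*np.sqrt(np.mean(s.fun**2)),2)
    if dbg:
        x0,y0=proj(d,[[c[0],c[1],.036]])[0]; x0,y0=int(x0)-50,int(y0)-50
        im=cv2.resize(d["color"][y0:y0+90,x0:x0+100,::-1],None,fx=6,fy=6,interpolation=cv2.INTER_CUBIC)
        t=np.linspace(0,2*np.pi,120)
        def dr(cx,cy,z,R,colr):
            p=proj(d,np.c_[cx+R*np.cos(t),cy+R*np.sin(t),0*t+z]); p=(p-[x0,y0]+.5)*6
            cv2.polylines(im,[p.astype(np.int32)],True,colr,1)
        dr(*c,.036,.034,(0,0,255)); e=out["egg_sil"]/1000; dr(*e,.036,.022,(255,255,0));dr(*e,.048,.022,(0,255,0)); dr(*e,.074,.0205,(255,0,255))
        cv2.imwrite(dbg,im)
    return out
E
python3 - <<'E'
from h import *
for c in ["scene","top"]:
    print(c,analyse(dict(np.load(f"{c}0.npz")),c,dbg=f"pics/{c}_d0.png"))
E
```

```text
scene {'egg_depth': array([565.4, -10.8,  84.2]), 'egg_sil': array([565. , -11.2]), 'stand': array([564.7,   9.2]), 'n': np.int64(35), 'rms': np.float64(1.25)}
top {'egg_depth': array([567.8,  -9.3,  84.7]), 'egg_sil': array([567.8,  -9.1]), 'stand': array([567.9,   7.8]), 'n': np.int64(80), 'rms': np.float64(1.23)}
```

```bash
python3 -c "
import cv2,numpy as np
a=cv2.imread('pics/scene_d0.png');b=cv2.imread('pics/top_d0.png');cv2.imwrite('pics/d0.png',cv2.resize(np.hstack([a,b]),(800,360)))"
```

```text
(no output)
```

View pics/d0.png

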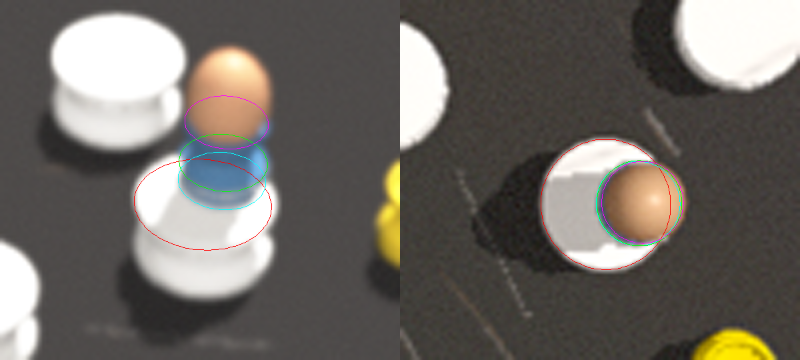

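```bash
cat > go.py <<'E'
from rig import robot
import numpy as np,sys
from scipy.spatial.transform import Rotation as R
def delta(p,alpha=25,yaw=90):
    o=robot.get_obs(); Rc=R.from_quat(o["tool_rot"]); a=np.radians(alpha); y=np.radians(yaw)
    h=np.array([np.cos(y),np.sin(y),0]); x=h*np.cos(a)+[0,0,np.sin(a)]; z=h*np.sin(a)-[0,0,np.cos(a)]; yy=np.cross(z,x)
    T=R.from_matrix(np.c_[x,yy,z])
    d=Rc.inv().apply(np.array(p)-o["position"])*100
    print("t",np.round(o["time"],2),"pos",np.round(o["position"]*1000,1),"F",np.round(o["ft_force"],2),"q",np.round(o["q"],2)); print("cm",np.round(d,2),"rot",np.round((Rc.inv()*T).as_rotvec(),3))
a=[float(v) for v in sys.argv[1:]]
delta(a[:3],*a[3:])
E
python3 go.py .5665 -.13 .22
python3 - <<'E'
from h import *
d=dict(np.load("top0.npz"));W=pts(d)
for (u,v) in [(550,455),(500,335),(360,318)]: print(W[v,u])
print(np.nanmax(W[400:,500:620,2]), np.nanmax(W[100:400,420:600,2]))
E
```

```text
t 0.7 pos [ 193.5 -594.3  222.6] F [0.84 0.11 0.15] q [-1.43  0.53  1.43 -0.    1.18 -0.18]
cm [ 49.84 -32.59   0.25] rot [ 0.274  0.377 -1.235]
[ 0.22547266 -0.38898912  0.12363656]
[ 0.43019987 -0.36145274  0.00671699]
[ 0.4773735  -0.05895275  0.02885774]
0.12952059171373392 0.1381195035922817
```

>>> send_rows([
  {"tx":4,"ty":-2.6,"rz":-0.1,"rx":0.02,"ry":0.03},
  {"tx":8,"ty":-5.2,"rz":-0.2,"rx":0.045,"ry":0.06},
  {"tx":12,"ty":-7.8,"rz":-0.3,"rx":0.067,"ry":0.09},
  {"tx":16,"ty":-10.4,"rz":-0.4,"rx":0.09,"ry":0.12},
  {"tx":20,"ty":-13,"rz":-0.5,"rx":0.11,"ry":0.15},
], claw=0)

```text
schema error: expected keys tx, ty, tz, rx, ry, rz
```

```bash
python3 go.py .5665 -.13 .22
```

```text
t 0.7 pos [ 193.5 -594.3  222.6] F [0.84 0.11 0.15] q [-1.43  0.53  1.43 -0.    1.18 -0.18]
cm [ 49.84 -32.59   0.25] rot [ 0.274  0.377 -1.235]
```

>>> send_rows([
  {"tx":4,"ty":-2.6,"tz":0,"rx":0.02,"ry":0.03,"rz":-0.1},
  {"tx":8,"ty":-5.2,"tz":0,"rx":0.045,"ry":0.06,"rz":-0.2},
  {"tx":12,"ty":-7.8,"tz":0,"rx":0.067,"ry":0.09,"rz":-0.3},
  {"tx":16,"ty":-10.4,"tz":0,"rx":0.09,"ry":0.12,"rz":-0.4},
  {"tx":20,"ty":-13,"tz":0,"rx":0.11,"ry":0.15,"rz":-0.5},
], claw=0)

```text
time: 1.12
position: [0.3253, -0.4309, 0.2228]
tool_rot: [0.913, 0.397, 0.065, -0.066]
ft_force: [0.5, 0.2, -0.3]
grip_width: 0.0611
```

```bash
python3 go.py .5665 -.13 .22
```

```text
t 1.12 pos [ 325.3 -430.9  222.8] F [ 0.55  0.21 -0.3 ] q [-1.2   0.46  1.57  0.13  1.25 -0.5 ]
cm [37.82 -2.63  7.06] rot [ 0.162  0.226 -0.731]
```

>>> send_rows([
  {"tx":4,"ty":-0.3,"tz":0.75,"rx":0.024,"ry":0.034,"rz":-0.11},
  {"tx":8,"ty":-0.6,"tz":1.5,"rx":0.05,"ry":0.07,"rz":-0.22},
  {"tx":12,"ty":-0.9,"tz":2.2,"rx":0.073,"ry":0.102,"rz":-0.33},
  {"tx":16,"ty":-1.2,"tz":3,"rx":0.097,"ry":0.136,"rz":-0.44},
  {"tx":20,"ty":-1.4,"tz":3.7,"rx":0.12,"ry":0.17,"rz":-0.55},
])

```text
time: 1.53
position: [0.4534, -0.2721, 0.2213]
tool_rot: [0.757, 0.626, 0.133, -0.132]
ft_force: [-0.0, 1.1, -0.0]
grip_width: 0.0283
```

```bash
python3 go.py .5665 -.13 .22
```

```text
t 1.53 pos [ 453.4 -272.1  221.3] F [-0.02  1.1  -0.02] q [-0.91  0.5   1.56  0.26  1.37 -0.81]
cm [14.95  8.56  5.75] rot [ 0.041  0.056 -0.18 ]
```

>>> send_rows([
  {"tx":3,"ty":1.7,"tz":1.15,"rx":0.01,"ry":0.015,"rz":-0.05},
  {"tx":6,"ty":3.4,"tz":2.3,"rx":0.02,"ry":0.03,"rz":-0.1},
  {"tx":9,"ty":5.1,"tz":3.4,"rx":0.025,"ry":0.035,"rz":-0.12},
  {"tx":12.0,"ty":6.8,"tz":4.5,"rx":0.025,"ry":0.035,"rz":-0.12},
  {"tx":12.5,"ty":7.1,"tz":4.8,"rx":0.025,"ry":0.035,"rz":-0.12},
])

```text
time: 1.95
position: [0.5497, -0.1507, 0.2203]
tool_rot: [0.714, 0.67, 0.147, -0.145]
ft_force: [-0.8, 0.2, 0.8]
grip_width: 0.002
```

```bash
python3 go.py .5665 -.10 .15
```

```text
t 1.95 pos [ 549.7 -150.7  220.3] F [-0.85  0.24  0.82] q [-0.65  0.54  1.5   0.35  1.36 -0.7 ]
cm [1.89 1.43 8.5 ] rot [ 0.017  0.021 -0.06 ]
```

>>> send_rows([
  {"tx":0.8,"ty":0.6,"tz":2.8,"rx":0.017,"ry":0.021,"rz":-0.06},
  {"tx":1.4,"ty":1.2,"tz":5.6,"rx":0.017,"ry":0.021,"rz":-0.06},
  {"tx":1.7,"ty":1.3,"tz":8,"rx":0.017,"ry":0.021,"rz":-0.06},
  {"tx":1.7,"ty":1.3,"tz":8,"rx":0.017,"ry":0.021,"rz":-0.06},
  {"tx":1.7,"ty":1.3,"tz":8,"rx":0.017,"ry":0.021,"rz":-0.06},
])

```text
time: 2.37
position: [0.5618, -0.108, 0.1526]
tool_rot: [0.692, 0.689, 0.151, -0.154]
ft_force: [1.5, 0.0, 0.4]
grip_width: 0.0002
```

```bash
python3 - <<'E'
from h import *
im=[]
for c in ["scene","top"]:
    d=robot.camera(c); np.savez(f"{c}1.npz",**d)
    print(c,analyse(d,c,dbg=f"pics/{c}_d1.png"))
    u,v=proj(d,[[.5665,-.05,.06]])[0].astype(int); im.append(cv2.resize(d["color"][v-100:v+80,u-100:u+100,::-1],(400,360)))
cv2.imwrite("pics/v1.png",np.hstack(im))
E
python3 go.py .5665 -.062 .06
```

```text
scene {'egg_depth': array([565.1, -10.4,  84. ]), 'egg_sil': array([565. , -11.2]), 'stand': array([564.5,   8.3]), 'n': np.int64(38), 'rms': np.float64(1.25)}
top {'egg_depth': array([567.8,  -9.4,  84.9]), 'egg_sil': array([567.8,  -9.1]), 'stand': array([568.1,   7.8]), 'n': np.int64(79), 'rms': np.float64(0.94)}
t 2.47 pos [ 563.3 -109.9  154.3] F [-0.15 -0.73  0.06] q [-0.58  0.63  1.55  0.38  1.23 -0.76]
cm [ 0.39  0.3  10.57] rot [ 0.002  0.003 -0.005]
```

View pics/v1.png

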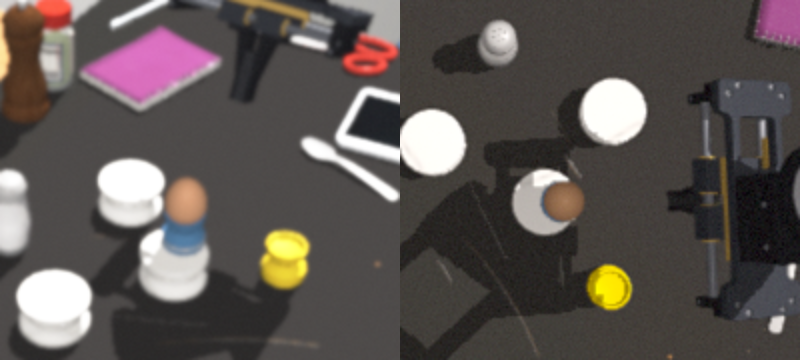

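>>> send_rows([
  {"tx":0.1,"ty":0.1,"tz":3,"rx":0,"ry":0,"rz":0},
  {"tx":0.2,"ty":0.2,"tz":6,"rx":0,"ry":0,"rz":0},
  {"tx":0.3,"ty":0.3,"tz":9,"rx":0,"ry":0,"rz":0},
  {"tx":0.4,"ty":0.3,"tz":10.5,"rx":0,"ry":0,"rz":0},
  {"tx":0.4,"ty":0.3,"tz":10.5,"rx":0,"ry":0,"rz":0},
])

```text
time: 2.88
position: [0.5643, -0.0599, 0.0585]
tool_rot: [0.692, 0.688, 0.151, -0.155]
ft_force: [-0.1, 0.1, 0.2]
grip_width: 0.0004
```

```bash
python3 go.py .5665 -.054 .0405
```

```text
t 2.88 pos [564.3 -59.9  58.5] F [-0.06  0.12  0.25] q [-0.51  0.76  1.64  0.45  1.02 -0.79]
cm [-0.22  0.23  1.88] rot [-0.003 -0.    -0.006]
```

>>> send_rows([
  {"tx":-0.2,"ty":0.2,"tz":0.9,"rx":0,"ry":0,"rz":0},
  {"tx":-0.2,"ty":0.2,"tz":1.8,"rx":0,"ry":0,"rz":0},
  {"tx":-0.2,"ty":0.2,"tz":1.8,"rx":0,"ry":0,"rz":0},
  {"tx":-0.2,"ty":0.2,"tz":1.8,"rx":0,"ry":0,"rz":0},
])

```text
time: 3.22
position: [0.568, -0.0555, 0.043]
tool_rot: [0.692, 0.689, 0.152, -0.152]
ft_force: [0.5, -0.2, 0.0]
grip_width: 0.0001
```

```bash
python3 go.py .5665 -.050 .0405
python3 - <<'E'
from h import *
im=[]
for c in ["scene","top"]:
    d=robot.camera(c); np.savez(f"{c}2.npz",**d)
    print(c,analyse(d,c,dbg=f"pics/{c}_d1.png"))
    u,v=proj(d,[[.5665,-.02,.05]])[0].astype(int); im.append(cv2.resize(d["color"][v-45:v+45,u-50:u+50,::-1],(400,360),interpolation=cv2.INTER_CUBIC))
cv2.imwrite("pics/v2.png",np.hstack(im))
E
python3 go.py .5665 -.050 .0405
```

```text
t 3.22 pos [568.  -55.5  43. ] F [ 0.51 -0.16  0.04] q [-0.5   0.78  1.64  0.46  0.99 -0.8 ]
cm [ 0.39 -0.15  0.45] rot [ 0.001  0.002 -0.005]
scene {'egg_depth': array([565.3, -10.6,  84.2]), 'egg_sil': array([594.7, -66.4]), 'stand': array([564.5,   8.2]), 'n': np.int64(37), 'rms': np.float64(1.17)}
top {'egg_depth': array([567.8,  -9.3,  84.8]), 'egg_sil': array([522. , -28.3]), 'stand': array([567.,  12.]), 'n': np.int64(0), 'rms': np.float64(nan)}
t 3.32 pos [568.1 -55.5  43.2] F [-0.62 -0.07 -0.47] q [-0.5   0.78  1.64  0.46  0.99 -0.8 ]
cm [ 0.38 -0.16  0.47] rot [ 0.001  0.002 -0.005]
  return _methods._mean(a, axis=axis, dtype=dtype,
  ret = ret.dtype.type(ret / rcount)
```

View pics/v2.png

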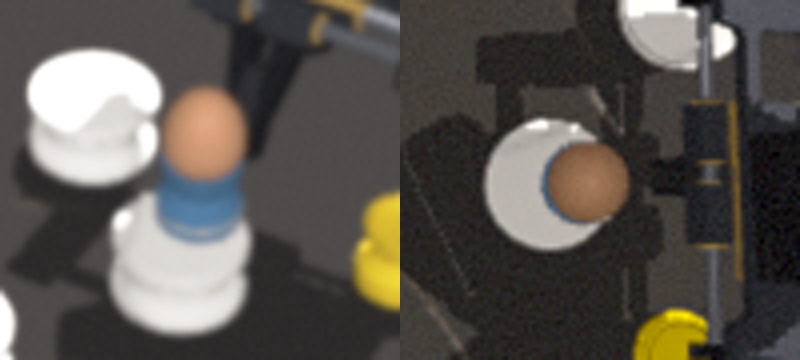

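>>> send_rows([
  {"tx":0.1,"ty":-0.1,"tz":0.3,"rx":0,"ry":0,"rz":0},
  {"tx":0.4,"ty":-0.15,"tz":0.45,"rx":0,"ry":0,"rz":0},
  {"tx":0.62,"ty":-0.15,"tz":0.56,"rx":0,"ry":0,"rz":0},
  {"tx":0.62,"ty":-0.15,"tz":0.56,"rx":0,"ry":0,"rz":0},
  {"tx":0.62,"ty":-0.15,"tz":0.56,"rx":0,"ry":0,"rz":0},
])

```text
time: 3.73
position: [0.566, -0.0465, 0.0401]
tool_rot: [0.692, 0.689, 0.152, -0.153]
ft_force: [0.2, 0.4, 0.6]
grip_width: 0.0006
```

```bash
python3 go.py .5665 -.042 .0405
```

```text
t 3.73 pos [566.  -46.5  40.1] F [0.19 0.43 0.64] q [-0.49  0.79  1.65  0.47  0.97 -0.8 ]
cm [0.43 0.05 0.16] rot [-0.     0.002 -0.005]
```

>>> send_rows([
  {"tx":0.09,"ty":0,"tz":0.042,"rx":0,"ry":0,"rz":0},
  {"tx":0.18,"ty":0,"tz":0.084,"rx":0,"ry":0,"rz":0},
  {"tx":0.27,"ty":0,"tz":0.126,"rx":0,"ry":0,"rz":0},
  {"tx":0.36,"ty":0,"tz":0.168,"rx":0,"ry":0,"rz":0},
  {"tx":0.45,"ty":0,"tz":0.21,"rx":0,"ry":0,"rz":0},
])

```text
time: 4.15
position: [0.5661, -0.0418, 0.04]
tool_rot: [0.692, 0.689, 0.152, -0.153]
ft_force: [0.2, 0.5, 0.1]
grip_width: 0.0003
```

>>> send_rows([
  {"tx":0.09,"ty":0,"tz":0.042,"rx":0,"ry":0,"rz":0},
  {"tx":0.18,"ty":0,"tz":0.084,"rx":0,"ry":0,"rz":0},
  {"tx":0.27,"ty":0,"tz":0.126,"rx":0,"ry":0,"rz":0},
  {"tx":0.36,"ty":0,"tz":0.168,"rx":0,"ry":0,"rz":0},
  {"tx":0.45,"ty":0,"tz":0.21,"rx":0,"ry":0,"rz":0},
])

```text
time: 4.57
position: [0.5663, -0.0372, 0.04]
tool_rot: [0.692, 0.689, 0.152, -0.153]
ft_force: [-0.0, -0.8, -0.2]
grip_width: 0.0002
```

```bash
cat > look.py <<'E'
from h import *
import sys
n=sys.argv[1]; im=[]
for c in ["scene","top"]:
    d=robot.camera(c); np.savez(f"{c}{n}.npz",**d)
    try: print(c,analyse(d,c))
    except Exception as e: print(c,e)
    u,v=proj(d,[[.5665,-.02,.05]])[0].astype(int); im.append(cv2.resize(d["color"][v-45:v+45,u-50:u+50,::-1],(400,360),interpolation=cv2.INTER_CUBIC))
cv2.imwrite(f"pics/v{n}.png",np.hstack(im))
E
python3 look.py 3 2>/dev/null; python3 go.py .5665 -.036 .0405
```

```text
scene {'egg_depth': array([565.4, -10.1,  88. ]), 'egg_sil': array([ 596.6, -102.7]), 'stand': array([564.4,   8.7]), 'n': np.int64(36), 'rms': np.float64(1.4)}
top {'egg_depth': array([567.9,  -6.8,  85.7]), 'egg_sil': array([539.8, -24. ]), 'stand': array([567.,  12.]), 'n': np.int64(0), 'rms': np.float64(nan)}
t 4.67 pos [566.2 -36.8  40. ] F [ 0.55 -1.57 -0.29] q [-0.47  0.78  1.66  0.47  0.96 -0.79]
cm [ 0.1   0.03 -0.01] rot [ 0.     0.002 -0.005]
```

View pics/v3.png

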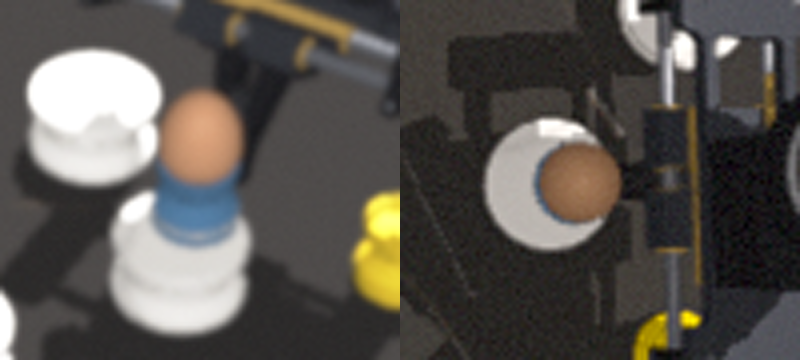

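>>> send_rows([
  {"tx":0.09,"ty":0,"tz":0.042,"rx":0,"ry":0,"rz":0},
  {"tx":0.18,"ty":0,"tz":0.084,"rx":0,"ry":0,"rz":0},
  {"tx":0.27,"ty":0,"tz":0.126,"rx":0,"ry":0,"rz":0},
  {"tx":0.36,"ty":0,"tz":0.168,"rx":0,"ry":0,"rz":0},
  {"tx":0.45,"ty":0,"tz":0.21,"rx":0,"ry":0,"rz":0},
])

```text
time: 5.08
position: [0.5661, -0.0319, 0.04]
tool_rot: [0.692, 0.689, 0.152, -0.153]
ft_force: [0.1, -2.4, -0.5]
grip_width: 0.0003
```

>>> send_rows([
  {"tx":0.09,"ty":0,"tz":0.042,"rx":0,"ry":0,"rz":0},
  {"tx":0.18,"ty":0,"tz":0.084,"rx":0,"ry":0,"rz":0},
  {"tx":0.27,"ty":0,"tz":0.126,"rx":0,"ry":0,"rz":0},
  {"tx":0.36,"ty":0,"tz":0.168,"rx":0,"ry":0,"rz":0},
  {"tx":0.45,"ty":0,"tz":0.21,"rx":0,"ry":0,"rz":0},
])

```text
time: 5.5
position: [0.5661, -0.0269, 0.04]
tool_rot: [0.692, 0.689, 0.152, -0.153]
ft_force: [0.3, -1.0, 0.2]
grip_width: 0.0005
```

```bash
python3 look.py 4 2>/dev/null; python3 go.py .5665 -.025 .0405
```

```text
scene {'egg_depth': array([561.9,  -9.4, 102.4]), 'egg_sil': array([597.5, -97.8]), 'stand': array([564.3,   9.1]), 'n': np.int64(37), 'rms': np.float64(1.21)}
top {'egg_depth': array([567.9, -13.6, 117.2]), 'egg_sil': array([533. , -20.8]), 'stand': array([567.,  12.]), 'n': np.int64(0), 'rms': np.float64(nan)}
t 5.6 pos [566.1 -26.7  40. ] F [ 0.21 -1.28 -0.24] q [-0.46  0.78  1.67  0.48  0.95 -0.79]
cm [0.18 0.04 0.03] rot [-0.     0.001 -0.005]
```

View pics/v4.png

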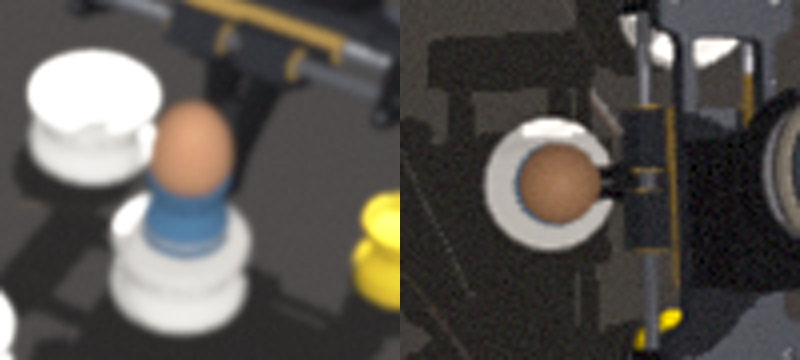

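```bash
cat > h2.py <<'E'
from h import *
def eggfit(d,ex,ey):
    W=pts(d); hsv=cv2.cvtColor(d["color"],cv2.COLOR_RGB2HSV).astype(int)
    egg=(hsv[...,1]>70)&(hsv[...,0]<15)&(W[...,2]>.07)&(W[...,2]<.119)&near(W,ex,ey,.026)
    n,l,st,ce=cv2.connectedComponentsWithStats(egg.astype(np.uint8)); P=W[l==1+np.argmax(st[1:,4])]
    def f(c):
        q=P-c; b=np.where(q[:,2]>0,29.5,20.5)/1000
        return (np.sqrt((q[:,0]**2+q[:,1]**2)/.0205**2+(q[:,2]/b)**2)-1)*.0205
    s=least_squares(f,[ex,ey,.084],loss='soft_l1',f_scale=.001); return s.x*1000,len(P)
def standfit(d,c0):
    # gradient-based: maximise the inward brightness step along the projected rim, robustly (clipped)
    g=cv2.GaussianBlur(d["color"].min(2).astype(np.float32),(0,0),.7); t=np.linspace(0,2*np.pi,240,endpoint=False)
    C=-d["R"].T@d["t"]
    def samp(c,R):
        p=proj(d,np.c_[c[0]+R*np.cos(t),c[1]+R*np.sin(t),0*t+.036]).astype(np.float32)
        return cv2.remap(g,p[:,0].reshape(1,-1),p[:,1].reshape(1,-1),cv2.INTER_LINEAR)[0]
    best=None
    for st,rg in ((.002,.010),(.0005,.002)):
        cs=[(c0[0]+a,c0[1]+b) for a in np.arange(-rg,rg+1e-9,st) for b in np.arange(-rg,rg+1e-9,st)]
        sc=[np.clip(samp(c,.0322)-samp(c,.0358),0,60).sum() for c in cs]
        c0=cs[int(np.argmax(sc))]; best=max(sc)/240
    return np.array(c0)*1000,best
E
python3 - <<'E'
from h2 import *
for n,ey in ((0,-.009),(1,-.009),(2,-.009),(3,-.007),(4,.003)):
    for c in ["scene","top"]:
        d=dict(np.load(f"{c}{n}.npz")); e,k=eggfit(d,.567,ey); s,b=standfit(d,(.567,.008))
        print(n,c,np.round(e,1),k,s,round(float(b),1),"egg-stand",np.round(e[:2]-s,1))
d=dict(np.load("top0.npz"))
for c0 in ((.662,-.07),(.631,.127)): print(standfit(d,c0))
E
```

```text
0 scene [565.4 -10.8  84.1] 274 [565.   6.] 29.1 egg-stand [  0.4 -16.8]
0 top [567.8  -9.4  84.8] 242 [567.5   6. ] 51.6 egg-stand [  0.3 -15.4]
1 scene [565.1 -10.4  83.9] 354 [565.5   6. ] 28.3 egg-stand [ -0.4 -16.4]
1 top [567.8  -9.4  84.9] 298 [567.5   6.5] 48.1 egg-stand [  0.3 -15.9]
2 scene [565.3 -10.5  84. ] 356 [564.5   8. ] 27.3 egg-stand [  0.8 -18.5]
2 top [567.8  -9.3  84.7] 308 [567.5   6. ] 49.0 egg-stand [  0.3 -15.3]
3 scene [565.4  -6.9  83.8] 354 [565.5   6. ] 27.2 egg-stand [ -0.1 -12.9]
3 top [567.8  -5.3  84.8] 302 [568.    6.5] 51.9 egg-stand [ -0.2 -11.8]
4 scene [565.2   3.1  84.1] 354 [565.5   5.5] 28.2 egg-stand [-0.3 -2.4]
4 top [567.7   5.   84.8] 302 [567.   8.] 55.5 egg-stand [ 0.7 -3. ]
(array([660.5, -69.5]), np.float32(60.0))
(array([632.5, 124. ]), np.float32(60.0))
```

>>> send_rows([
  {"tx":0.09,"ty":0,"tz":0.042,"rx":0,"ry":0,"rz":0},
  {"tx":0.17,"ty":0,"tz":0.08,"rx":0,"ry":0,"rz":0},
  {"tx":0.21,"ty":0,"tz":0.098,"rx":0,"ry":0,"rz":0},
  {"tx":0.21,"ty":0,"tz":0.098,"rx":0,"ry":0,"rz":0},
  {"tx":0.21,"ty":0,"tz":0.098,"rx":0,"ry":0,"rz":0},
])

```text
time: 6.02
position: [0.5661, -0.0246, 0.04]
tool_rot: [0.692, 0.689, 0.152, -0.153]
ft_force: [0.4, -1.8, 0.2]
grip_width: 0.0002
```

>>> send_rows([
  {"tx":-0.1,"ty":0,"tz":-0.05,"rx":0,"ry":0,"rz":0},
  {"tx":-0.4,"ty":0,"tz":-0.3,"rx":0,"ry":0,"rz":0},
  {"tx":-1,"ty":0,"tz":-1,"rx":0,"ry":0,"rz":0},
  {"tx":-2.5,"ty":0,"tz":-2,"rx":0,"ry":0,"rz":0},
  {"tx":-4.5,"ty":0,"tz":-3.5,"rx":0,"ry":0,"rz":0},
])

```text
time: 6.43
position: [0.565, -0.0794, 0.0529]
tool_rot: [0.691, 0.689, 0.152, -0.154]
ft_force: [0.2, -0.6, -0.7]
grip_width: 0.0007
```

>>> send_rows([
  {"tx":-2,"ty":0,"tz":-2,"rx":0,"ry":0,"rz":0},
  {"tx":-4,"ty":0,"tz":-4,"rx":0,"ry":0,"rz":0},
  {"tx":-5,"ty":0,"tz":-5,"rx":0,"ry":0,"rz":0},
  {"tx":-5,"ty":0,"tz":-5,"rx":0,"ry":0,"rz":0},
  {"tx":-5,"ty":0,"tz":-5,"rx":0,"ry":0,"rz":0},
])

```text
time: 6.85
position: [0.5655, -0.1469, 0.0773]
tool_rot: [0.693, 0.688, 0.152, -0.153]
ft_force: [0.3, 0.7, 0.5]
grip_width: 0.0004
```

```bash
cat > look2.py <<'E'
from h2 import *
import sys
n=sys.argv[1]; im=[]
for c in ["scene","top"]:
    d=robot.camera(c); np.savez(f"{c}{n}.npz",**d)
    e,k=eggfit(d,.567,.006); s,b=standfit(d,(.567,.008)); print(c,np.round(e,1),k,s,round(float(b),1),"egg-stand",np.round(e[:2]-s,1))
    u,v=proj(d,[[.5665,.005,.05]])[0].astype(int); x0,y0=u-40,v-36; I=cv2.resize(d["color"][y0:y0+72,x0:x0+80,::-1],None,fx=5,fy=5,interpolation=cv2.INTER_CUBIC)
    t=np.linspace(0,6.283,120)
    for (cx,cy,z,R,col) in ((*s/1000,.036,.034,(0,0,255)),(*e[:2]/1000,.036,.022,(255,255,0)),(*e[:2]/1000,.084,.0205,(255,0,255))):
        p=(proj(d,np.c_[cx+R*np.cos(t),cy+R*np.sin(t),0*t+z])-[x0,y0]+.5)*5; cv2.polylines(I,[p.astype(np.int32)],True,col,1)
    im.append(I)
cv2.imwrite(f"pics/v{n}.png",np.hstack(im))
E
python3 look2.py 5; python3 go.py .5665 -.05 .0405
```

```text
scene [565.    5.9  84.1] 282 [565.   6.] 31.0 egg-stand [ 0.  -0.1]
top [567.8   6.9  84.7] 235 [566.   7.] 60.0 egg-stand [ 1.8 -0.1]
t 6.95 pos [ 564.7 -144.8   76.7] F [ 0.19 -0.07  0.42] q [-0.63  0.76  1.55  0.39  1.14 -0.84]
cm [7.06 0.16 7.29] rot [-0.002 -0.001 -0.005]
```

View pics/v5.png

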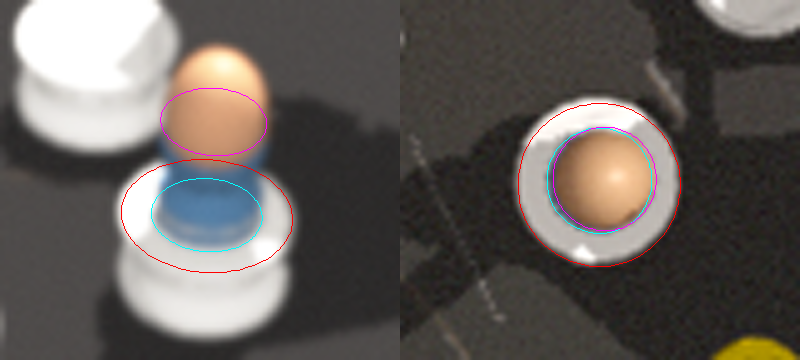

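>>> send_rows([
  {"tx":-2,"ty":0,"tz":-3,"rx":0,"ry":0,"rz":0},
  {"tx":-4,"ty":0,"tz":-6,"rx":0,"ry":0,"rz":0},
  {"tx":-4,"ty":0,"tz":-9,"rx":0,"ry":0,"rz":0},
  {"tx":-4,"ty":0,"tz":-10,"rx":0,"ry":0,"rz":0},
  {"tx":-4,"ty":0,"tz":-10,"rx":0,"ry":0,"rz":0},
])

```text
time: 7.37
position: [0.5667, -0.2253, 0.1527]
tool_rot: [0.692, 0.689, 0.152, -0.151]
ft_force: [0.3, 0.2, 0.1]
grip_width: 0.0006
```

```bash
python3 look2.py 6
python3 - <<'E'
from h2 import *
d=dict(np.load("top6.npz")); W=pts(d)
m=(d["color"].min(2)>95)&near(W,.567,.007,.05)&(W[...,0]<.61)
cs,_=cv2.findContours(m.astype(np.uint8),cv2.RETR_EXTERNAL,cv2.CHAIN_APPROX_NONE); ct=max(cs,key=cv2.contourArea)[:,0]
Q=unproj(d,ct,.036)[:,:2]; f=lambda p: np.hypot(Q[:,0]-p[0],Q[:,1]-p[1])-p[2]
s=least_squares(f,[.567,.007,.034],loss='soft_l1',f_scale=.001); print("stand circle fit",np.round(s.x*1000,1),len(Q))
a=dict(np.load("top0.npz"))["color"]; b=d["color"]
cv2.imwrite("pics/cmp.png",np.vstack([a[150:400,100:600,::-1],b[150:400,100:600,::-1]]))
E
python3 go.py .5 -.2 .2
```

```text
scene [565.4   5.4  84.7] 279 [565.5   6. ] 31.7 egg-stand [-0.1 -0.6]
top [567.8   6.9  84.8] 218 [566.   7.] 60.0 egg-stand [ 1.8 -0.1]
stand circle fit [568.3   7.9  34. ] 93
t 7.47 pos [ 564.7 -222.7  150.1] F [ 0.44  0.11 -0.32] q [-0.72  0.7   1.41  0.33  1.35 -0.84]
cm [ 4.14 -6.5  -3.55] rot [-0.003 -0.    -0.005]
```

View pics/cmp.png

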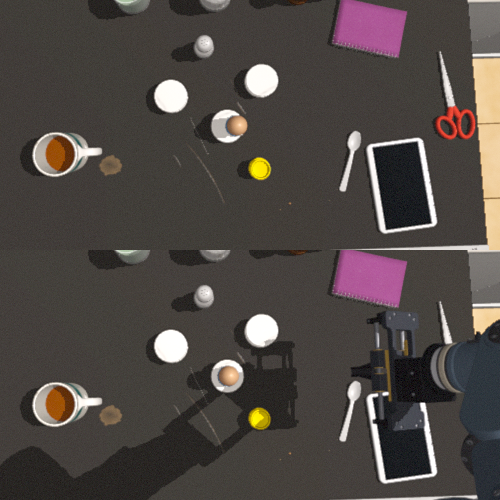

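View pics/v6.png

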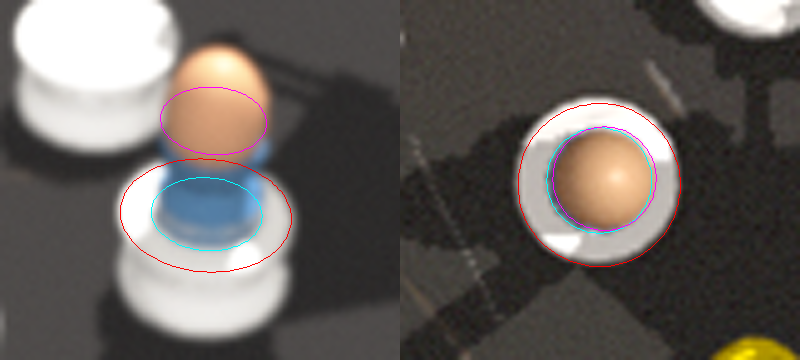

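```bash
python3 -c "
from rig import robot
print(robot.hand_in(), robot.get_obs()['time'])"
```

```text
the job is handed in; nothing more can be done
the job is handed in; nothing more can be done
```

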